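# Pack a row of glazed pots onto their saucers

### The job

Move the row of four glazed pots from the wooden ware rack to the packing tray, so that they stand in the order of the saucers there: each pot upright on the saucer of its own colour, standing flat on the saucer's floor inside the rim. They are ceramic, so set each one down gently, do not tip any over, and leave the unglazed pot and the tape roll where they are.

Things in the scene. Friction and masses are not known exactly. Their poses are not given: they have to be found in the camera images.
- pot_pink: Open round pot glazed rose pink, 70 mm high, foot 47 mm, rim 52 mm across, wall 4 mm, about 0.13 kg. Origin: centre of its underside, z up. Starts upright in one of the ware rack's 4 stalls, 80 mm apart in a row; seat 18 mm above the table, slats between stalls 10 mm and side rails 8 mm higher. Grip it high, across the row (the next pot is 20 to 30 mm away). Stall and rack side vary.
- saucer_pink: Rose pink saucer, 76 mm across, fixed in a foam block in the blue tray. Origin: underside of the block below the saucer's centre; x along the row of 4 (80 mm apart, order varies), y across, z up. Saucer floor 18 mm above the origin, 66 mm wide inside, rim 6 mm higher. Foam walls at y = +-44 to 56 mm, tops 32 mm above the origin; tray rim lower.
- pot_teal: Open round pot glazed teal green (its top band darker), 70 mm high, foot 47 mm, rim 52 mm across, wall 4 mm, about 0.13 kg. Origin: centre of its underside, z up. Starts upright in one of the ware rack's 4 stalls, 80 mm apart in a row; seat 18 mm above the table, slats between stalls 10 mm and side rails 8 mm higher. Grip it high, across the row (the next pot is 20 to 30 mm away). Stall and rack side vary.
- saucer_teal: Teal green saucer, 76 mm across, fixed in a foam block in the blue tray. Origin: underside of the block below the saucer's centre; x along the row of 4 (80 mm apart, order varies), y across, z up. Saucer floor 18 mm above the origin, 66 mm wide inside, rim 6 mm higher. Foam walls at y = +-44 to 56 mm, tops 32 mm above the origin; tray rim lower.
- pot_brown: Open round pot glazed dark brown, 70 mm high, foot 47 mm, rim 52 mm across, wall 4 mm, about 0.13 kg. Origin: centre of its underside, z up. Starts upright in one of the ware rack's 4 stalls, 80 mm apart in a row; seat 18 mm above the table, slats between stalls 10 mm and side rails 8 mm higher. Grip it high, across the row (the next pot is 20 to 30 mm away). Stall and rack side vary.
- saucer_brown: Dark brown saucer, 76 mm across, fixed in a foam block in the blue tray. Origin: underside of the block below the saucer's centre; x along the row of 4 (80 mm apart, order varies), y across, z up. Saucer floor 18 mm above the origin, 66 mm wide inside, rim 6 mm higher. Foam walls at y = +-44 to 56 mm, tops 32 mm above the origin; tray rim lower.
- pot_yellow: Open round pot glazed bright yellow, 70 mm high, foot 47 mm, rim 52 mm across, wall 4 mm, about 0.13 kg. Origin: centre of its underside, z up. Starts upright in one of the ware rack's 4 stalls, 80 mm apart in a row; seat 18 mm above the table, slats between stalls 10 mm and side rails 8 mm higher. Grip it high, across the row (the next pot is 20 to 30 mm away). Stall and rack side vary.
- saucer_yellow: Bright yellow saucer, 76 mm across, fixed in a foam block in the blue tray. Origin: underside of the block below the saucer's centre; x along the row of 4 (80 mm apart, order varies), y across, z up. Saucer floor 18 mm above the origin, 66 mm wide inside, rim 6 mm higher. Foam walls at y = +-44 to 56 mm, tops 32 mm above the origin; tray rim lower.
- plain_pot: A bystander: an unglazed peach-coloured pot of the same shape and size as the glazed ones (70 mm high, 52 mm across), standing loose on the table between the ware rack and the tray. Origin: centre of its underside. Leave it where it is.
- tape_roll: A bystander: a roll of brown tape lying flat and loose on the table between the ware rack and the tray, 60 mm across, 24 mm high, with a 38 mm hole. Origin: centre of its underside. Leave it where it is.

How it is judged:
By the outcome, as a careful person would: the job done as asked, in the order asked, and still so for the second after the job is handed in, with the robot touching nothing.
It also fails if it takes over 112 s, if anything falls off the work surface, if the arm or the gripper's body presses on something with over 40 N, if the wrist force passes 120 N, or if a joint passes its speed limit or range.

### The arm

A 6-joint arm with a two-finger parallel gripper is mounted at the origin on the work surface. World frame = base frame: x ahead of the robot, y to its left, z up, the work surface at z = 0. Lengths are in m, angles in rad, forces in N, time in s.
With the tool pointing down it reaches from about 0.35 to 0.85 m from the base axis. Payload 8.1 kg.
Tool frame: the origin (TCP) lies midway between the tips of the shut fingers; the grasp point (between the pads) lies 19 mm behind it (robot.tcp_to_grasp is the distance from the TCP to the grasp point, in m); x points along the fingers, y is the direction in which the jaws open and shut, and the axes are right-handed (so a half turn about x gives the same grasp; the last joint's range is limited). The gripper opens to 93 mm and grips with 3 to 60 N. Pads are 15 mm wide; open, the fingers measure 128 mm over their backs; the gripper's body (75 mm by 188 mm) begins 65 mm behind the grasp point.
Start: joints at [-1.406, 0.13, 1.488, -0, 1.523, -0.085], TCP at [0.148, -0.581, 0.219] pointing down, gripper open.
Joint ranges: [-2.96, 2.96], [-0.89, 2.26], [0.02, 2.5], [-1.34, 4.48], [0, 2.73], [-2.66, 2.66]. Speed limits (rad/s): [2.39, 2.39, 2.79, 3.14, 3.14, 3.14].

### API

Orientations are given as a rotation vector (axis times angle).
In Python, from plant import robot gives the robot as it stands.
- The arm moves only by the tool play_rows, never from a script. Its argument "plan" is a list of rows, each an object with "slide": the shift along the world's x, y, z as a fraction of full scale, a list of three; "roll": the turn about the world's z as a fraction of full scale; "fingers": the gripper command: -1 is shut, 1 is fully open, values between are in proportion. A call has 1 to 20 rows; each row shifts and turns the commanded pose from where the row before left it; what a row does not reach is not made up. Full scale, the value 1, is 30 mm for a shift and 8 degrees for a turn. A row lasts 1/8 s, in which the tool goes at most 62.5 mm and 10.7 degrees, less where a joint would pass 70% of its speed; a pose out of reach is approached as far as the arm can. A call with a number of a shift or a turn outside -1 to 1 is refused whole. A call with a gripper value outside its range is refused whole. The fingers move at their own pace and stop on an object; "squeeze" is the grip in N (left out, the last holds). Time passes only in rows, so rows that do not move let the fingers close. It gives the time, the measured TCP pose, the force and the opening at its end, in the units of the state.
- robot.read_state(): the state, without advancing time (a new reading comes with each control period).
- robot.read_camera(name): name is "scene" or "top" or "wrist"; returns the picture (384x512x3 uint8, red, green, blue); there is no depth.
- robot.get_calibration(name): a dict with "fx", "fy", "cx", "cy" (pixels), "distortion" ([k1, k2, p1, p2, k3] as OpenCV has them; the pictures are not rectified), "R" (3x3) and "t" (3): a world point X has camera coordinates R X + t; the wrist camera has in their place "T_tool_cam" (4x4, takes a point from camera to tool coordinates, whose origin is the TCP and whose axes are the tool frame's). Camera axes: x right, y down, z forward; pixel columns grow to the right and rows downward; lengths in m; the calibration is good to about 2 mm. A picture is of the moment at which its call begins: read the wrist's pose just before it. get_calibration takes no time and is no camera call.
- robot.close_job(): hands the job in, once; it reports no verdict.
Trained networks look in the newest picture that a camera, given by its name, has taken for a name from the list of things; names that differ only in an ending like _2 or _b are one class to them, and where a whole thing is asked for, a point or a joint stands for the part that bears it (a point fixed in the world has none). Each returns a list of dicts, best first, with "p" (0 to 1); they miss things now and then, are a little off and sometimes report something else, mostly with a low value. They report only what shows in the picture. A call takes as long as a camera call.
- robot.boxes_of(camera, target): "extent" ([centre column, centre row, width, height] in pixels, round what is visible of it).
- robot.regions_of(camera, target): "region" (384x512 bool, what is visible of it) and "extent" ([centre column, centre row, width, height] in pixels, round what is visible of it).
- robot.mark_of(camera, target): "point" ([column, row] in pixels: a listed point, or the origin of a listed thing).
The state is a dict: "t": time; "q": joint angles; "dq": joint speeds; "joint_torque": joint torques, N m; "tool_pos": TCP position; "orientation": TCP orientation; "force": force on the tool from outside, world axes, zero at the start; "wrist_torque": the same for the moment, N m; "opening": finger opening in m.
Only numpy, scipy, OpenCV 4.12 (cv2) and the standard library are available. Lean on these libraries where they do the work, as an engineer would, in place of code of your own. Each camera call takes 0.05 s, during which the arm holds its last target.

## Working session

There is one attempt and no reset: what is moved stays moved. The work goes in short steps, Python scripts to look and compute and a tool call to move; the robot and the scene stay as the last step left them, time stands still between calls to the robot, and variables do not carry over. Pictures are saved under pics/ and viewed, and the job is handed in when it is done.

Besides the shell and the picture viewer there is one more tool, called in YAML: its name, and indented under it one key for each argument. play_rows: Moves the arm, as the interface text tells. Its arguments: {"type":"object","properties":{"plan":{"type":"array","items":{"type":"object","properties":{"slide":{"type":"array","items":{"type":"number","minimum":-1,"maximum":1}},"roll":{"type":"number","minimum":-1,"maximum":1},"fingers":{"type":"number"}}}},"squeeze":{"type":"number"}},"required":["plan"]}

```bash
ls; mkdir -p pics; cat > h.py <<'E'
import numpy as np, cv2
from plant import robot
def snap(n,f):
    im=robot.read_camera(n); cv2.imwrite(f'pics/{f}.png',im[:,:,::-1]); return im
def ray(n,px,z):
    c=robot.get_calibration(n)
    K=np.array([[c['fx'],0,c['cx']],[0,c['fy'],c['cy']],[0,0,1.]])
    u=cv2.undistortPoints(np.array([[px]],float),K,np.array(c['distortion'],float))[0,0]
    if 'R' in c: R=np.array(c['R']);t=np.array(c['t'])
    else:
        s=robot.read_state();T=np.eye(4);T[:3,:3]=cv2.Rodrigues(np.array(s['orientation']))[0];T[:3,3]=s['tool_pos']
        M=np.linalg.inv(T@np.array(c['T_tool_cam']));R=M[:3,:3];t=M[:3,3]
    o=-R.T@t;d=R.T@np.array([u[0],u[1],1]);return o+d*(z-o[2])/d[2]
E
python3 - <<'E'
from h import *
for n in('scene','top','wrist'): snap(n,n+'0')
print(robot.read_state())
print(robot.get_calibration('top'))
E
```

```text
pics
{'t': 0.15, 'q': array([-1.40641797e+00,  1.30990535e-01,  1.48901988e+00, -7.76029496e-06,
        1.52299412e+00, -8.54005199e-02]), 'dq': array([ 0.0023204 , -0.00160382, -0.00398014,  0.00027001,  0.00069614,
       -0.00084022]), 'joint_torque': array([ 9.80768782e-04, -5.60475612e+01, -4.92335200e+01,  7.68774329e-02,
        3.06440424e-02, -7.01160047e-05]), 'tool_pos': array([ 0.14826121, -0.58094681,  0.2178318 ]), 'orientation': array([ 2.08904717,  0.26375857, -2.08918084]), 'force': array([ 0.65089253, -0.08460186, -0.02389991]), 'wrist_torque': array([-0.0018458 , -0.01155398, -0.03454291]), 'opening': 0.09313586463141957}
{'fx': 383.502734917435, 'fy': 383.502734917435, 'cx': 260.1413689509794, 'cy': 195.86352615027937, 'distortion': array([0.03683507, 0.        , 0.        , 0.        , 0.        ]), 'R': array([[-0.00107324, -0.99984701, -0.01745855],
       [-0.99687068,  0.00244969, -0.07901171],
       [ 0.07904239,  0.01731912, -0.9967208 ]]), 't': array([-0.00399615,  0.53930167,  0.80136382])}
```

View pics/top0.png

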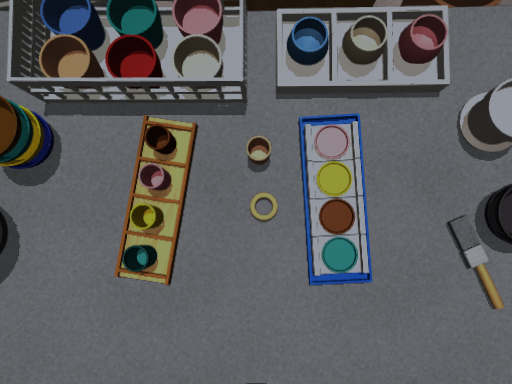

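View pics/scene0.png

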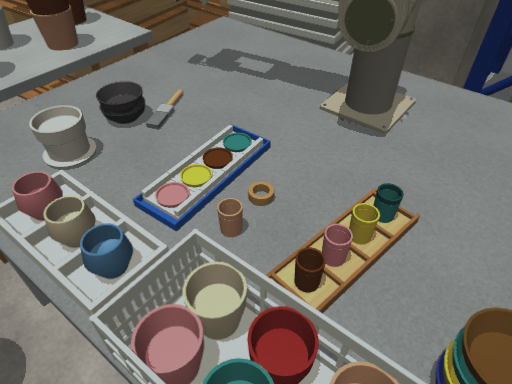

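View pics/wrist0.png

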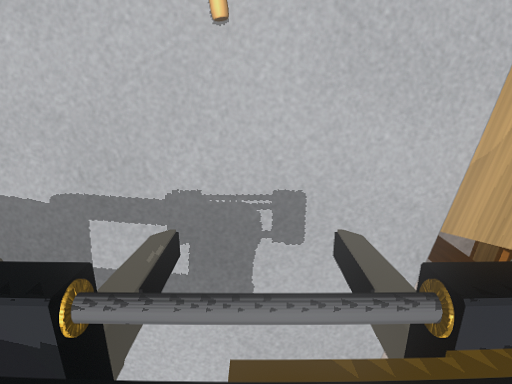

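```bash
cat > m.py <<'E'
from h import *
for c in('top','scene'):
    robot.read_camera(c)
    for n in ('pink','teal','brown','yellow'):
        for k,z in(('pot_',.018),('saucer_',0.0)):
            r=robot.mark_of(c,k+n)
            print(c,k+n,[(np.round(a['point'],1),round(a['p'],2),np.round(ray(c,a['point'],z)[:2],4)) for a in r[:2]])
    for n in('plain_pot','tape_roll'):
        r=robot.mark_of(c,n); print(c,n,[(np.round(a['point'],1),round(a['p'],2),np.round(ray(c,a['point'],0)[:2],4)) for a in r[:2]])
E
python3 m.py
python3 - <<'E'
from h import *
im=cv2.imread('pics/top0.png')
cv2.imwrite('pics/rack_z.png',cv2.resize(im[110:290,100:210],None,fx=3.3,fy=3.3,interpolation=cv2.INTER_CUBIC))
E
```

```text
top pot_pink [(array([160.2, 180.3]), 0.79, array([0.5739, 0.2115])), (array([261.6, 204.2]), 0.37, array([ 0.5216, -0.008 ]))]
top saucer_pink [(array([329.6, 139.7]), 0.59, array([ 0.6654, -0.1586])), (array([265.3, 206.5]), 0.2, array([ 0.5175, -0.0159]))]
top pot_teal [(array([145.1, 256.4]), 0.85, array([0.4108, 0.2403]))]
top saucer_teal [(array([334.4, 251.3]), 0.81, array([ 0.4202, -0.1652])), (array([151.3, 214.3]), 0.28, array([0.5009, 0.2346]))]
top pot_brown [(array([162.9, 143.4]), 0.8, array([0.6548, 0.2071]))]
top saucer_brown [(array([334.1, 216.2]), 0.58, array([ 0.4961, -0.1659]))]
top pot_yellow [(array([151.2, 218.1]), 0.68, array([0.4922, 0.2292])), (array([333.8, 215.9]), 0.38, array([ 0.4963, -0.1621]))]
top saucer_yellow [(array([329.3, 184.4]), 0.75, array([ 0.5659, -0.1565])), (array([266.9, 207.8]), 0.46, array([ 0.5147, -0.0194]))]
top plain_pot [(array([261.5, 156.3]), 0.85, array([ 0.629 , -0.0077]))]
top tape_roll [(array([264.9, 204.7]), 0.72, array([ 0.5215, -0.015 ])), (array([153. , 217.1]), 0.18, array([0.4948, 0.2307]))]
scene pot_pink [(array([335.7, 252.3]), 0.75, array([0.5634, 0.2122])), (array([307.6, 283.2]), 0.72, array([0.6568, 0.2069]))]
scene saucer_pink [(array([172.3, 202.1]), 0.82, array([ 0.6581, -0.1579]))]
scene pot_teal []
scene saucer_teal [(array([239.4, 152.8]), 0.91, array([ 0.4238, -0.154 ]))]
scene pot_brown [(array([309. , 281.8]), 0.83, array([0.6527, 0.2073]))]
scene saucer_brown [(array([215.9, 165.1]), 0.91, array([ 0.4992, -0.1686]))]
scene pot_yellow [(array([359.8, 234.6]), 0.62, array([0.4934, 0.2284]))]
scene saucer_yellow [(array([195. , 180.2]), 0.77, array([ 0.5727, -0.1699])), (array([174.4, 200.6]), 0.28, array([ 0.6517, -0.1577]))]
scene plain_pot [(array([231.7, 229.1]), 0.87, array([0.6346, 0.002 ]))]
scene tape_roll [(array([260. , 196.8]), 0.86, array([ 0.5196, -0.0106]))]
```

View pics/rack_z.png

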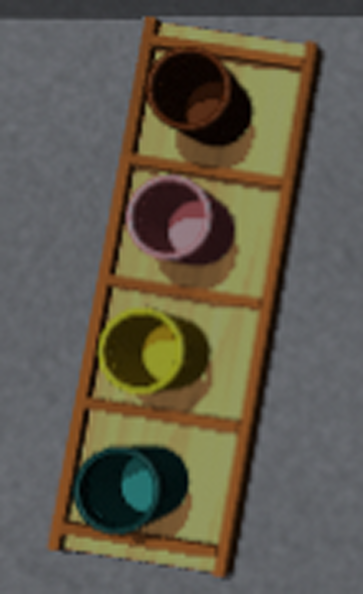

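```bash
cat > s.py <<'E'
from h import *
im=cv2.imread('pics/top0.png')
hsv=cv2.cvtColor(im,cv2.COLOR_BGR2HSV)
for n,c in dict(pink=(331,142),yellow=(334,179),brown=(337,216),teal=(340,254)).items():
    m=np.zeros(im.shape[:2],np.uint8)
    m[(hsv[:,:,1]>60)]=255
    b=np.zeros_like(m); cv2.circle(b,c,22,255,-1); m&=b
    cs,_=cv2.findContours(m,cv2.RETR_EXTERNAL,cv2.CHAIN_APPROX_NONE)
    k=max(cs,key=cv2.contourArea); e=cv2.fitEllipse(cv2.convexHull(k))
    print(n,np.round(e[0],1),np.round(e[1],1),np.round(ray('top',e[0],.024),4))
for n,c in dict(brown=(157.3,137.3),pink=(151.5,176.1),yellow=(143,216.4),teal=(135.5,258.2)).items():
    print('pot',n,np.round(ray('top',c,.088),4))
E
python3 s.py
```

```text
pink [331.3 138.6] [33.4 38.9] [ 0.6624 -0.1582  0.024 ]
yellow [334.  178.3] [35.4 35.7] [ 0.5763 -0.1628  0.024 ]
brown [336.6 216. ] [35.  35.8] [ 0.4958 -0.1669  0.024 ]
teal [339.6 256.1] [35.7 40.8] [ 0.4119 -0.1717  0.024 ]
pot brown [0.6518 0.1992 0.088 ]
pot pink [0.5738 0.2093 0.088 ]
pot yellow [0.4941 0.2243 0.088 ]
pot teal [0.4128 0.2368 0.088 ]
```

```bash
cat >> h.py <<'E'
def yaw():
    R=cv2.Rodrigues(np.array(robot.read_state()['orientation']))[0]
    return np.round(R,3), np.degrees(np.arctan2(R[1,1],R[0,1]))
E
python3 - <<'E'
from h import *
print(yaw()); print(robot.get_calibration('wrist')['T_tool_cam'].round(3))
z=lambda x,y:(100+x/3.3,110+y/3.3)
for a,b in(((150,20),(52,548)),((317,45),(226,575)),((130,158),(280,185)),((88,403),(243,428))):
    A=ray('top',z(*a),.026);B=ray('top',z(*b),.026);print(A.round(3),B.round(3),np.degrees(np.arctan2(A[1]-B[1],A[0]-B[0])))
E
```

```text
(array([[-0.   ,  0.247, -0.969],
       [-0.   , -0.969, -0.247],
       [-1.   , -0.   ,  0.   ]]), np.float64(-75.68882667339689))
[[ 0.001 -0.279  0.96  -0.165]
 [ 1.     0.001 -0.001  0.   ]
 [-0.001  0.96   0.279 -0.076]
 [ 0.     0.     0.     1.   ]]
[0.713 0.244 0.026] [0.371 0.298 0.026] -9.037730133801219
[0.696 0.134 0.026] [0.354 0.187 0.026] -8.885729205658976
[0.622 0.255 0.026] [0.604 0.157 0.026] 79.59948663999984
[0.463 0.278 0.026] [0.446 0.178 0.026] 80.76134601423045
```

play_rows:
  plan:
    - {"slide": [0.62, 0.96, 0], "roll": -0.11, "fingers": 1}
    - {"slide": [0.62, 0.96, 0], "roll": -0.11, "fingers": 1}
    - {"slide": [0.62, 0.96, 0], "roll": -0.11, "fingers": 1}
    - {"slide": [0.62, 0.96, 0], "roll": -0.11, "fingers": 1}
    - {"slide": [0.62, 0.96, 0], "roll": -0.11, "fingers": 1}
    - {"slide": [0.62, 0.96, 0], "roll": -0.11, "fingers": 1}
    - {"slide": [0.62, 0.96, 0], "roll": -0.11, "fingers": 1}
    - {"slide": [0.62, 0.96, 0], "roll": -0.11, "fingers": 1}
    - {"slide": [0.62, 0.96, 0], "roll": -0.11, "fingers": 1}
    - {"slide": [0.62, 0.96, 0], "roll": -0.11, "fingers": 1}
    - {"slide": [0.62, 0.96, 0], "roll": -0.11, "fingers": 1}
    - {"slide": [0.62, 0.96, 0], "roll": -0.11, "fingers": 1}
    - {"slide": [0.62, 0.96, 0], "roll": -0.11, "fingers": 1}
    - {"slide": [0.62, 0.96, 0], "roll": -0.11, "fingers": 1}
    - {"slide": [0.62, 0.96, 0], "roll": -0.11, "fingers": 1}
    - {"slide": [0.62, 0.96, 0], "roll": -0.11, "fingers": 1}
    - {"slide": [0.62, 0.96, 0], "roll": -0.11, "fingers": 1}
    - {"slide": [0.62, 0.96, 0], "roll": -0.11, "fingers": 1}
    - {"slide": [0.62, 0.96, 0], "roll": -0.11, "fingers": 1}
    - {"slide": [0.62, 0.96, 0], "roll": -0.11, "fingers": 1}
  squeeze: 8

```text
t: 3.75
tool_pos: [0.5209, -0.0044, 0.2188]
orientation: [-2.192, 0.064, 2.192]
force: [-0.1, 0.1, -0.2]
opening: 0.093
```

play_rows:
  plan:
    - {"slide": [0.62, 0.96, 0], "roll": -0.11, "fingers": 1}
    - {"slide": [0.62, 0.96, 0], "roll": -0.11, "fingers": 1}
    - {"slide": [0.62, 0.96, 0], "roll": -0.11, "fingers": 1}
    - {"slide": [0.62, 0.96, 0], "roll": -0.11, "fingers": 1}
    - {"slide": [0.62, 0.96, 0], "roll": -0.11, "fingers": 1}
    - {"slide": [0, 0, 0], "fingers": 1}
    - {"slide": [0, 0, 0], "fingers": 1}

```text
$.plan[5]: bad value
```

```bash
python3 - <<'E'
from h import *
print(yaw(),robot.read_state()['q'].round(2),robot.read_state()['tool_pos'].round(4)); snap('wrist','w1')
for n,z in(('pot_brown',.018),('pot_pink',.018),('pot_yellow',.018)):
    for a in robot.mark_of('wrist',n)[:2]: print(n,a['p'],a['point'],ray('wrist',a['point'],z).round(4))
E
```

```text
(array([[ 0.   , -0.058, -0.998],
       [-0.   , -0.998,  0.058],
       [-1.   ,  0.   , -0.   ]]), np.float64(-93.31421231755859)) [-0.11 -0.08  1.71 -0.    1.52  1.52] [ 0.5209 -0.0044  0.2188]
pot_brown 0.94 [74.4, 73.1] [0.6506 0.1995 0.018 ]
pot_pink 0.84 [77.7, 142.6] [0.5708 0.2104 0.018 ]
pot_pink 0.36 [76.9, 72.3] [0.6503 0.1947 0.018 ]
pot_yellow 0.94 [79.1, 204.4] [0.4924 0.2248 0.018 ]
```

View pics/w1.png

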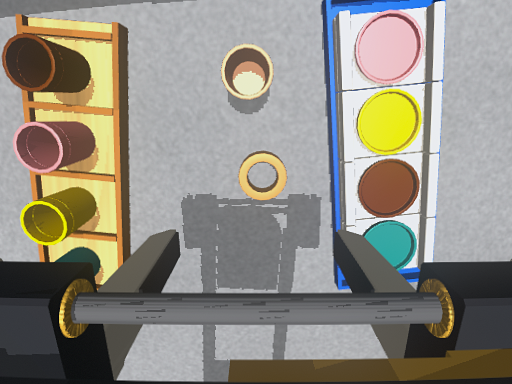

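```bash
python3 - <<'E'
from h import *
for n,c in dict(pink=(389,47),yellow=(388,121),brown=(388,187.5)).items(): print(n,ray('wrist',c,.024).round(4))
for n,c in dict(pbrown=(29.5,63),pink=(40,147),yellow=(44.5,222)).items(): print(n,ray('wrist',c,.088).round(4))
E
```

```text
pink [ 0.6555 -0.1595  0.024 ]
yellow [ 0.5756 -0.1628  0.024 ]
brown [ 0.495  -0.1679  0.024 ]
pbrown [0.6514 0.1982 0.088 ]
pink [0.5738 0.2068 0.088 ]
yellow [0.4949 0.2223 0.088 ]
```

play_rows:
  plan:
    - {"slide": [0.87, 1, 0], "roll": -0.14, "fingers": 1}
    - {"slide": [0.87, 1, 0], "roll": -0.14, "fingers": 1}
    - {"slide": [0.87, 1, 0], "roll": -0.14, "fingers": 1}
    - {"slide": [0.87, 1, 0], "roll": -0.14, "fingers": 1}
    - {"slide": [0.27, 1, 0], "roll": -0.14, "fingers": 1}
    - {"slide": [0, 1, 0], "roll": 0, "fingers": 1}
    - {"slide": [0, 0.7, 0], "roll": 0, "fingers": 1}
    - {"slide": [0, 0, 0], "roll": 0, "fingers": 1}

```text
t: 4.95
tool_pos: [0.6326, 0.196, 0.2187]
orientation: [-2.141, 0.165, 2.142]
force: [1.0, -0.5, 0.4]
opening: 0.0927
```

```bash
cat > w.py <<'E'
import sys
from h import *
print(yaw()[1],robot.read_state()['tool_pos'].round(4)); snap('wrist',sys.argv[1])
for n in sys.argv[2:]:
    for a in robot.mark_of('wrist',n)[:2]: print(n,a['p'],a['point'],ray('wrist',a['point'],.018 if n[0]=='p' else 0).round(4))
E
python3 w.py w2 pot_brown
```

```text
-98.81483736955464 [0.6326 0.196  0.2187]
pot_brown 0.66 [249.4, 159.6] [0.6511 0.1996 0.018 ]
```

View pics/w2.png

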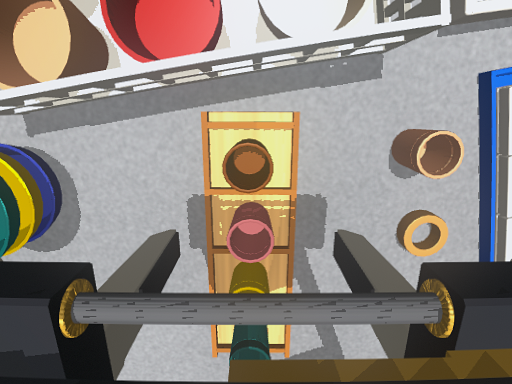

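play_rows:
  plan:
    - {"slide": [0.62, 0.1, -0.8], "roll": -0.02, "fingers": 1}
    - {"slide": [0, 0, -1], "roll": 0, "fingers": 1}
    - {"slide": [0, 0, -1], "roll": 0, "fingers": 1}
    - {"slide": [0, 0, -1], "roll": 0, "fingers": 1}
    - {"slide": [0, 0, -1], "roll": 0, "fingers": 1}
    - {"slide": [0, 0, -0.6], "roll": 0, "fingers": 1}
    - {"slide": [0, 0, 0], "roll": 0, "fingers": 0.6}
    - {"slide": [0, 0, 0], "roll": 0, "fingers": 0.35}
    - {"slide": [0, 0, 0], "roll": 0, "fingers": 0.25}
    - {"slide": [0, 0, 0], "roll": 0, "fingers": 0.25}
  squeeze: 10

```text
t: 6.3
tool_pos: [0.6522, 0.1988, 0.0579]
orientation: [-2.141, 0.169, 2.137]
force: [0.3, -0.5, -0.1]
opening: 0.06
```

```bash
python3 w.py w3; python3 -c "
from h import *
print(robot.read_state())"
```

```text
-99.04268468323954 [0.6522 0.1988 0.0579]
{'t': 6.35, 'q': array([ 2.20826180e-01,  4.62927413e-01,  1.39013616e+00, -1.59110611e-05,
        1.28713963e+00,  1.94934589e+00]), 'dq': array([ 0.00174252,  0.00394806,  0.00487998,  0.00073337, -0.00012138,
        0.0001579 ]), 'joint_torque': array([-6.55745971e-02, -6.94998264e+01, -4.62305975e+01, -5.10184723e-02,
       -6.12448342e-02, -2.29362136e-03]), 'tool_pos': array([0.65197694, 0.19882873, 0.05759232]), 'orientation': array([-2.14053329,  0.16861474,  2.13767503]), 'force': array([0.07094174, 0.7576784 , 0.56274247]), 'wrist_torque': array([ 0.03993403, -0.01180101,  0.01540581]), 'opening': 0.05863221224441874}
```

View pics/w3.png

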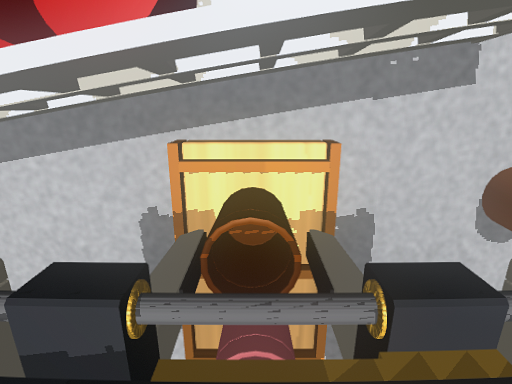

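play_rows:
  plan:
    - {"slide": [0, 0, 0], "roll": 0, "fingers": 0.15}
    - {"slide": [0, 0, 0], "roll": 0, "fingers": 0.1}
    - {"slide": [0, 0, 0], "roll": 0, "fingers": 0.0}
    - {"slide": [0, 0, 0], "roll": 0, "fingers": -1}
    - {"slide": [0, 0, 0], "roll": 0, "fingers": -1}
    - {"slide": [0, 0, 0.2], "roll": 0, "fingers": -1}
    - {"slide": [0, 0, 0.4], "roll": 0, "fingers": -1}
    - {"slide": [0, 0, 0], "roll": 0, "fingers": -1}
  squeeze: 12

```text
t: 7.35
tool_pos: [0.6524, 0.1986, 0.0764]
orientation: [-2.141, 0.169, 2.136]
force: [-0.4, -0.2, -0.2]
opening: 0.052
```

```bash
python3 w.py w4; python3 -c "
from h import *
s=robot.read_state()
print(s['force'],s['wrist_torque'],s['opening'])"
```

```text
-99.05832486050626 [0.6524 0.1986 0.0764]
[ 0.02671981  0.40028366 -1.4511403 ] [-0.01207902  0.01313683  0.04068839] 0.052136962496118544
```

View pics/w4.png

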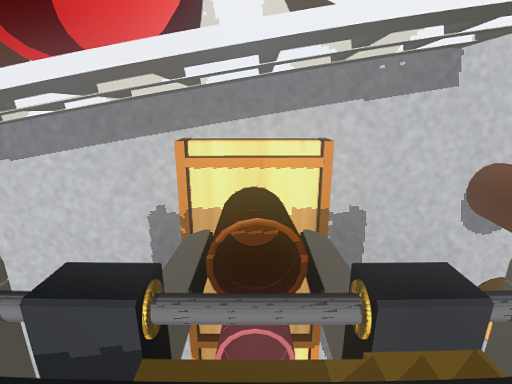

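play_rows:
  plan:
    - {"slide": [0, 0, 0.7], "roll": 0, "fingers": -1}
    - {"slide": [0, 0, 1], "roll": 0, "fingers": -1}
    - {"slide": [0, 0, 0.97], "roll": 0, "fingers": -1}
    - {"slide": [-0.4, -0.94, 0], "roll": 0.115, "fingers": -1}
    - {"slide": [-0.4, -0.94, 0], "roll": 0.115, "fingers": -1}
    - {"slide": [-0.4, -0.94, 0], "roll": 0.115, "fingers": -1}
    - {"slide": [-0.4, -0.94, 0], "roll": 0.115, "fingers": -1}
    - {"slide": [-0.4, -0.94, 0], "roll": 0.115, "fingers": -1}
    - {"slide": [-0.4, -0.94, 0], "roll": 0.115, "fingers": -1}
    - {"slide": [-0.4, -0.94, 0], "roll": 0.115, "fingers": -1}
    - {"slide": [-0.4, -0.94, 0], "roll": 0.115, "fingers": -1}
    - {"slide": [-0.4, -0.94, 0], "roll": 0.115, "fingers": -1}
    - {"slide": [-0.4, -0.94, 0], "roll": 0.115, "fingers": -1}
    - {"slide": [-0.4, -0.94, 0], "roll": 0.115, "fingers": -1}
    - {"slide": [-0.4, -0.94, 0], "roll": 0.115, "fingers": -1}
    - {"slide": [-0.4, -0.91, 0], "roll": 0.12, "fingers": -1}
    - {"slide": [0, 0, -0.7], "roll": 0, "fingers": -1}
    - {"slide": [0, 0, -0.7], "roll": 0, "fingers": -1}
    - {"slide": [0, 0, -0.6], "roll": 0, "fingers": -1}
    - {"slide": [0, 0, 0], "roll": 0, "fingers": -1}

```text
t: 9.9
tool_pos: [0.4945, -0.1666, 0.0937]
orientation: [2.193, 0.058, -2.198]
force: [-0.2, -0.1, -1.0]
opening: 0.0519
```

```bash
python3 w.py w5 pot_brown saucer_brown; python3 -c "
from h import *
s=robot.read_state()
print(s['force'],s['wrist_torque'],s['opening']);snap('top','t5')"
```

```text
-87.03823257104087 [ 0.4945 -0.1666  0.0937]
pot_brown 0.78 [253.9, 220.4] [ 0.4805 -0.1663  0.018 ]
saucer_brown 0.61 [252.9, 198.1] [ 0.4953 -0.1647  0.    ]
[ 0.24399154 -0.69036537 -0.77379496] [-0.0337708   0.00224796  0.03234661] 0.05176525503244076
```

View pics/w5.png

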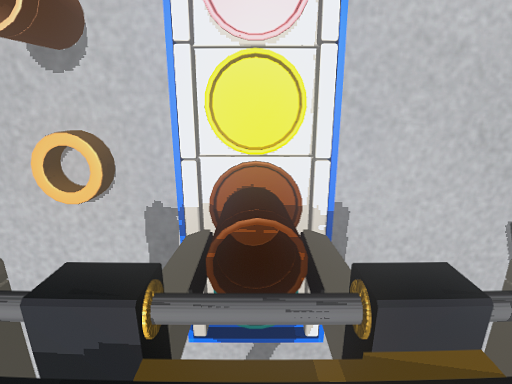

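View pics/t5.png

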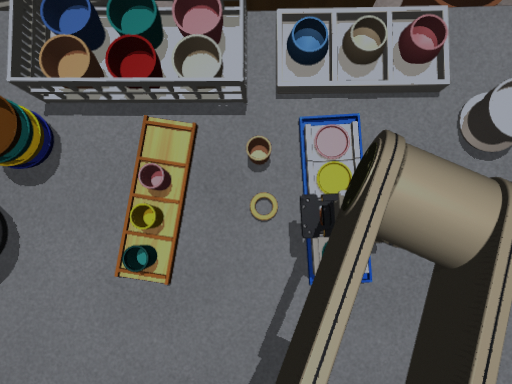

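```bash
python3 - <<'E'
from h import *
print(ray('wrist',(255.5,101),.024), ray('wrist',(256,162),.024))
E
```

```text
[ 0.57870259 -0.16282883  0.024     ] [ 0.53243188 -0.16563917  0.024     ]
```

play_rows:
  plan:
    - {"slide": [0.06, 0, -0.5], "roll": 0, "fingers": -1}
    - {"slide": [0, 0, -0.3], "roll": 0, "fingers": -1}
    - {"slide": [0, 0, -0.2], "roll": 0, "fingers": -1}
    - {"slide": [0, 0, 0], "roll": 0, "fingers": -1}

```text
t: 10.6
tool_pos: [0.4967, -0.1668, 0.0639]
orientation: [2.194, 0.057, -2.197]
force: [0.3, 0.6, -1.5]
opening: 0.0521
```

play_rows:
  plan:
    - {"slide": [0, 0, -0.05], "roll": 0, "fingers": -1}
    - {"slide": [0, 0, -0.05], "roll": 0, "fingers": -1}
    - {"slide": [0, 0, 0], "roll": 0, "fingers": -1}

```text
t: 10.98
tool_pos: [0.498, -0.1672, 0.0628]
orientation: [2.197, 0.056, -2.193]
force: [-1.2, 1.6, 5.2]
opening: 0.0521
```

play_rows:
  plan:
    - {"slide": [0, 0, -0.04], "roll": 0, "fingers": -1}
    - {"slide": [0, 0, 0], "roll": 0, "fingers": -1}

```text
t: 11.22
tool_pos: [0.4985, -0.1668, 0.0625]
orientation: [2.198, 0.057, -2.193]
force: [-3.0, 4.5, 10.0]
opening: 0.0518
```

play_rows:
  plan:
    - {"slide": [0, 0, -0.04], "roll": 0, "fingers": -1}
    - {"slide": [0, 0, 0], "roll": 0, "fingers": -1}

```text
t: 11.48
tool_pos: [0.4989, -0.1665, 0.0619]
orientation: [2.199, 0.058, -2.192]
force: [-4.4, 6.8, 15.7]
opening: 0.0521
```

play_rows:
  plan:
    - {"slide": [0, 0, 0.06], "roll": 0, "fingers": -1}
    - {"slide": [0, 0, 0.05], "roll": 0, "fingers": -1}
    - {"slide": [0, 0, 0], "roll": 0, "fingers": -1}

```text
t: 11.85
tool_pos: [0.4971, -0.1672, 0.0625]
orientation: [2.195, 0.056, -2.196]
force: [1.0, 0.1, -0.8]
opening: 0.0519
```

```bash
python3 w.py w6; python3 -c "
from h import *
im=snap('scene','s6')
cv2.imwrite('pics/s6z.png',cv2.resize(im[100:250,120:300,::-1],None,fx=4,fy=4))"
```

```text
-87.05479732244854 [ 0.4971 -0.1672  0.0625]
```

View pics/w6.png

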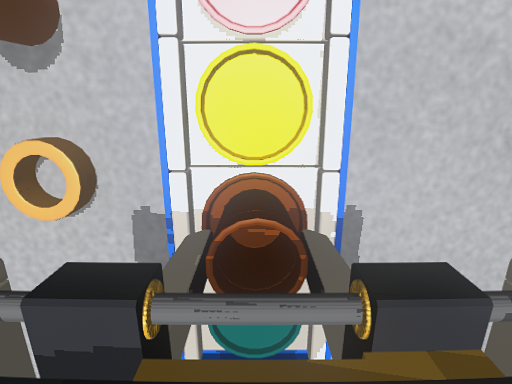

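View pics/s6z.png

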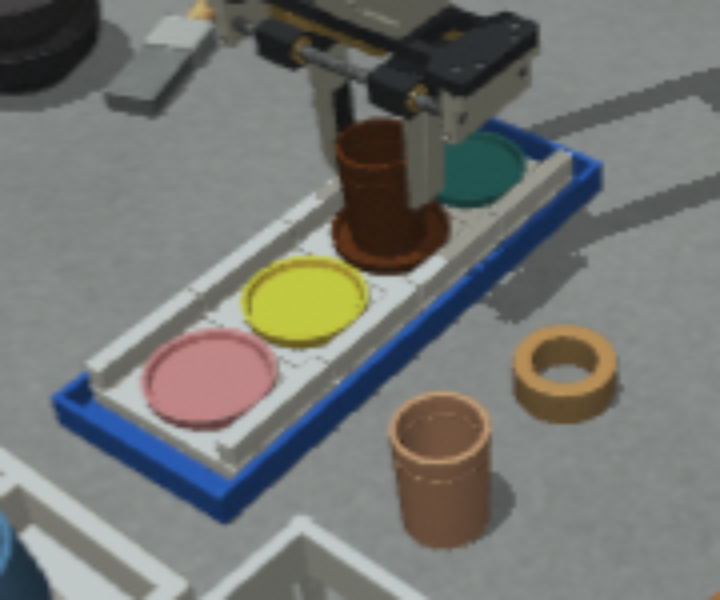

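play_rows:
  plan:
    - {"slide": [0, 0, -0.02], "roll": 0, "fingers": -1}
    - {"slide": [0, 0, 0], "roll": 0, "fingers": 0.2}
    - {"slide": [0, 0, 0], "roll": 0, "fingers": 0.2}
    - {"slide": [0, 0, 0], "roll": 0, "fingers": 0.4}
    - {"slide": [0, 0, 0], "roll": 0, "fingers": 0.7}
    - {"slide": [0, 0, 0], "roll": 0, "fingers": 1}
    - {"slide": [0, 0, 0.4], "roll": 0, "fingers": 1}
    - {"slide": [0, 0, 0.8], "roll": 0, "fingers": 1}
    - {"slide": [0, 0, 1], "roll": 0, "fingers": 1}
    - {"slide": [0, 0, 1], "roll": 0, "fingers": 1}

```text
t: 13.2
tool_pos: [0.4973, -0.1671, 0.1599]
orientation: [2.196, 0.056, -2.194]
force: [0.5, 0.1, -0.0]
opening: 0.0927
```

```bash
python3 w.py w7 pot_brown; python3 -c "
from h import *
im=snap('scene','s7')
cv2.imwrite('pics/s7z.png',cv2.resize(im[100:250,120:300,::-1],None,fx=4,fy=4))"
```

```text
-87.04771665474529 [ 0.4973 -0.1671  0.1599]
pot_brown 0.76 [255.4, 187.6] [ 0.4971 -0.1682  0.018 ]
```

View pics/s7z.png

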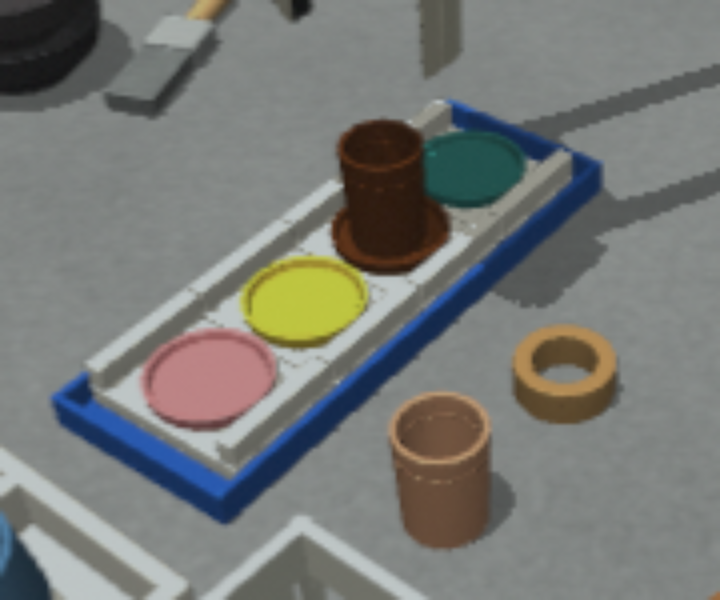

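play_rows:
  plan:
    - {"slide": [0.19, 0.96, 0.1], "roll": -0.115, "fingers": 1}
    - {"slide": [0.19, 0.96, 0.1], "roll": -0.115, "fingers": 1}
    - {"slide": [0.19, 0.96, 0.1], "roll": -0.115, "fingers": 1}
    - {"slide": [0.19, 0.96, 0.1], "roll": -0.115, "fingers": 1}
    - {"slide": [0.19, 0.96, 0.1], "roll": -0.115, "fingers": 1}
    - {"slide": [0.19, 0.96, 0], "roll": -0.115, "fingers": 1}
    - {"slide": [0.19, 0.96, 0], "roll": -0.115, "fingers": 1}
    - {"slide": [0.19, 0.96, 0], "roll": -0.115, "fingers": 1}
    - {"slide": [0.19, 0.96, 0], "roll": -0.115, "fingers": 1}
    - {"slide": [0.19, 0.96, 0], "roll": -0.115, "fingers": 1}
    - {"slide": [0.19, 0.96, 0], "roll": -0.115, "fingers": 1}
    - {"slide": [0.19, 0.96, 0], "roll": -0.115, "fingers": 1}
    - {"slide": [0.19, 0.96, 0], "roll": -0.12, "fingers": 1}
    - {"slide": [0, 0, 0], "roll": 0, "fingers": 1}

```text
t: 15.1
tool_pos: [0.5705, 0.2089, 0.1715]
orientation: [-2.138, 0.167, 2.143]
force: [-0.0, -0.5, 0.7]
opening: 0.0929
```

```bash
python3 w.py w8 pot_pink
```

```text
-98.91843928476092 [0.5705 0.2089 0.1715]
pot_pink 0.56 [253.0, 183.2] [0.5699 0.21   0.018 ]
```

View pics/w8.png

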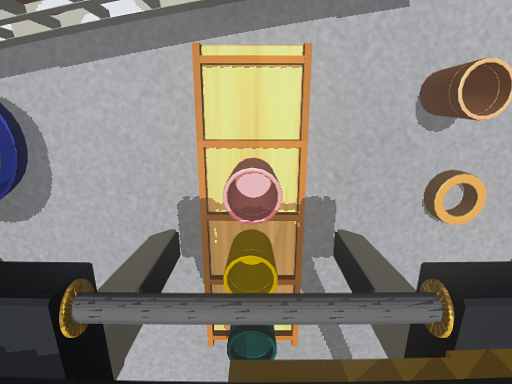

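```bash
python3 - <<'E'
from h import *
print(ray('wrist',(252,195),.088),ray('wrist',(250,276),.088))
print(ray('wrist',(252,195),.088))
E
```

```text
[0.57655539 0.20904311 0.088     ] [0.49911112 0.22343816 0.088     ]
[0.57655539 0.20904311 0.088     ]
```

play_rows:
  plan:
    - {"slide": [0.08, 0.03, -0.8], "roll": 0, "fingers": 1}
    - {"slide": [0, 0, -1], "roll": 0, "fingers": 1}
    - {"slide": [0, 0, -1], "roll": 0, "fingers": 1}
    - {"slide": [0, 0, -1], "roll": 0, "fingers": 1}
    - {"slide": [0, 0, 0], "roll": 0, "fingers": 0.6}
    - {"slide": [0, 0, 0], "roll": 0, "fingers": 0.35}
    - {"slide": [0, 0, 0], "roll": 0, "fingers": 0.25}
    - {"slide": [0, 0, 0], "roll": 0, "fingers": 0.2}
    - {"slide": [0, 0, 0], "roll": 0, "fingers": 0.2}

```text
t: 16.32
tool_pos: [0.5744, 0.2086, 0.06]
orientation: [-2.141, 0.168, 2.137]
force: [0.9, 0.2, 1.2]
opening: 0.0563
```

```bash
python3 w.py w9 pot_pink
```

```text
-99.03924027674516 [0.5744 0.2086 0.06  ]
pot_pink 0.89 [251.5, 218.3] [0.5746 0.2114 0.018 ]
```

View pics/w9.png

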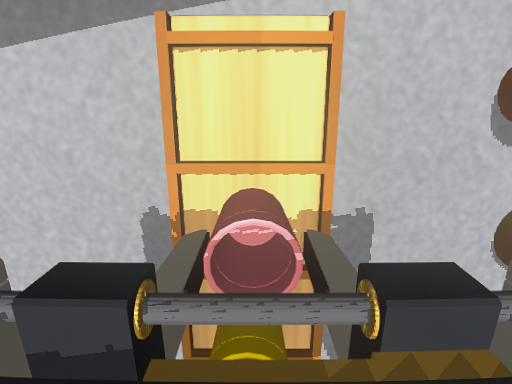

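play_rows:
  plan:
    - {"slide": [0, 0.04, 0], "roll": 0, "fingers": 0.2}
    - {"slide": [0, 0, 0], "roll": 0, "fingers": 0.15}
    - {"slide": [0, 0, 0], "roll": 0, "fingers": 0.1}
    - {"slide": [0, 0, 0], "roll": 0, "fingers": 0.0}
    - {"slide": [0, 0, 0], "roll": 0, "fingers": -1}
    - {"slide": [0, 0, 0], "roll": 0, "fingers": -1}
    - {"slide": [0, 0, 0.2], "roll": 0, "fingers": -1}
    - {"slide": [0, 0, 0.4], "roll": 0, "fingers": -1}
    - {"slide": [0, 0, 0], "roll": 0, "fingers": -1}

```text
t: 17.55
tool_pos: [0.5749, 0.2096, 0.0789]
orientation: [-2.142, 0.168, 2.136]
force: [0.4, -1.1, -1.4]
opening: 0.0519
```

```bash
python3 w.py w10 pot_pink
```

```text
-99.05185932318625 [0.5749 0.2096 0.0789]
pot_pink 0.76 [253.5, 218.6] [0.5675 0.2121 0.018 ]
```

View pics/w10.png

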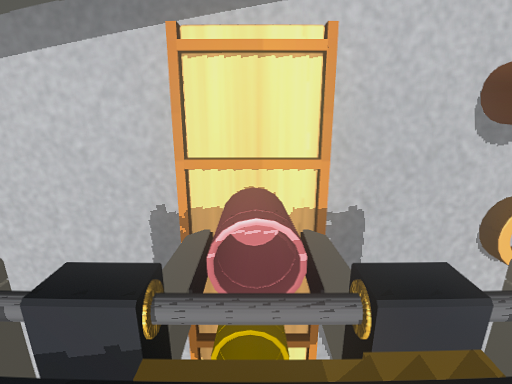

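play_rows:
  plan:
    - {"slide": [0, 0, 0.7], "roll": 0, "fingers": -1}
    - {"slide": [0, 0, 1], "roll": 0, "fingers": -1}
    - {"slide": [0, 0, 0.95], "roll": 0, "fingers": -1}
    - {"slide": [0.21, -0.94, 0], "roll": 0.115, "fingers": -1}
    - {"slide": [0.21, -0.94, 0], "roll": 0.115, "fingers": -1}
    - {"slide": [0.21, -0.94, 0], "roll": 0.115, "fingers": -1}
    - {"slide": [0.21, -0.94, 0], "roll": 0.115, "fingers": -1}
    - {"slide": [0.21, -0.94, 0], "roll": 0.115, "fingers": -1}
    - {"slide": [0.21, -0.94, 0], "roll": 0.115, "fingers": -1}
    - {"slide": [0.21, -0.94, 0], "roll": 0.115, "fingers": -1}
    - {"slide": [0.21, -0.94, 0], "roll": 0.115, "fingers": -1}
    - {"slide": [0.21, -0.94, 0], "roll": 0.115, "fingers": -1}
    - {"slide": [0.21, -0.94, 0], "roll": 0.115, "fingers": -1}
    - {"slide": [0.21, -0.94, 0], "roll": 0.115, "fingers": -1}
    - {"slide": [0.21, -0.94, 0], "roll": 0.115, "fingers": -1}
    - {"slide": [0.21, -0.96, 0], "roll": 0.12, "fingers": -1}
    - {"slide": [0, 0, -0.8], "roll": 0, "fingers": -1}
    - {"slide": [0, 0, -0.8], "roll": 0, "fingers": -1}
    - {"slide": [0, 0, -0.6], "roll": 0, "fingers": -1}
    - {"slide": [0, 0, 0], "roll": 0, "fingers": -1}

```text
t: 20.15
tool_pos: [0.6545, -0.1573, 0.0891]
orientation: [2.192, 0.058, -2.199]
force: [-0.2, -0.3, -1.2]
opening: 0.052
```

```bash
python3 w.py w11 saucer_pink;python3 -c "
from h import *
im=snap('scene','s11')
cv2.imwrite('pics/s11z.png',cv2.resize(im[100:250,120:300,::-1],None,fx=4,fy=4))"
```

```text
-87.03990807697099 [ 0.6545 -0.1573  0.0891]
saucer_pink 0.87 [256.2, 198.0] [ 0.6568 -0.1581  0.    ]
```

View pics/w11.png

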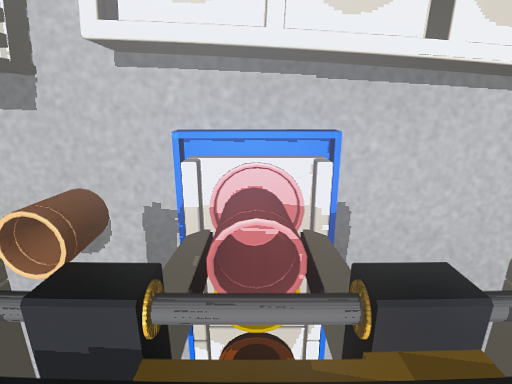

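View pics/s11z.png

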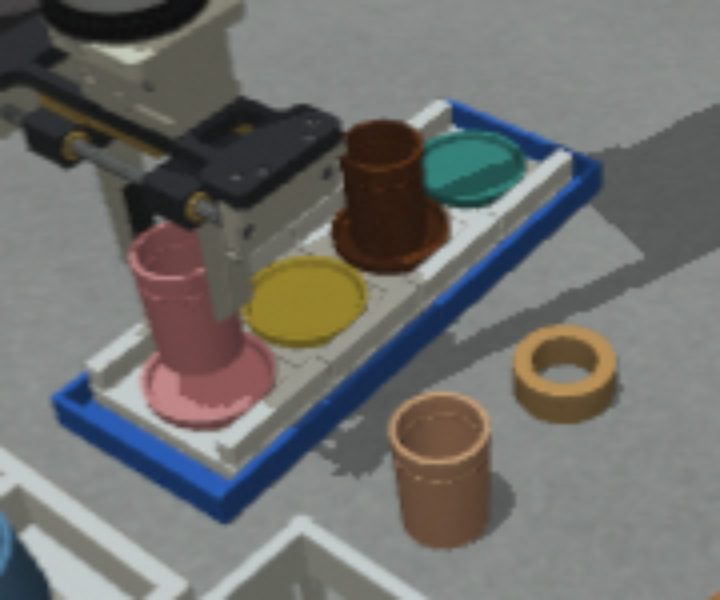

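play_rows:
  plan:
    - {"slide": [0.04, -0.03, -0.35], "roll": 0, "fingers": -1}
    - {"slide": [0, 0, -0.25], "roll": 0, "fingers": -1}
    - {"slide": [0, 0, -0.1], "roll": 0, "fingers": -1}
    - {"slide": [0, 0, 0], "roll": 0, "fingers": -1}

```text
t: 20.8
tool_pos: [0.6565, -0.1585, 0.0689]
orientation: [2.195, 0.057, -2.197]
force: [-0.0, 0.4, -0.5]
opening: 0.0521
```

play_rows:
  plan:
    - {"slide": [0, 0, -0.03], "roll": 0, "fingers": -1}
    - {"slide": [0, 0, 0], "roll": 0, "fingers": -1}

```text
t: 21.05
tool_pos: [0.657, -0.1587, 0.0689]
orientation: [2.196, 0.056, -2.195]
force: [-0.1, 0.2, -2.3]
opening: 0.0522
```

play_rows:
  plan:
    - {"slide": [0, 0, -0.03], "roll": 0, "fingers": -1}
    - {"slide": [0, 0, 0], "roll": 0, "fingers": -1}

```text
t: 21.3
tool_pos: [0.6568, -0.1587, 0.0677]
orientation: [2.195, 0.057, -2.195]
force: [-0.1, -0.9, -1.6]
opening: 0.0522
```

play_rows:
  plan:
    - {"slide": [0, 0, -0.04], "roll": 0, "fingers": -1}
    - {"slide": [0, 0, 0], "roll": 0, "fingers": -1}

```text
t: 21.55
tool_pos: [0.6567, -0.1586, 0.0664]
orientation: [2.195, 0.057, -2.196]
force: [-0.4, -0.1, -1.2]
opening: 0.0522
```

play_rows:
  plan:
    - {"slide": [0, 0, -0.03], "roll": 0, "fingers": -1}
    - {"slide": [0, 0, 0], "roll": 0, "fingers": -1}

```text
t: 21.8
tool_pos: [0.6568, -0.1587, 0.0655]
orientation: [2.195, 0.057, -2.196]
force: [-0.5, -1.1, -1.9]
opening: 0.052
```

play_rows:
  plan:
    - {"slide": [0, 0, -0.03], "roll": 0, "fingers": -1}
    - {"slide": [0, 0, 0], "roll": 0, "fingers": -1}

```text
t: 22.05
tool_pos: [0.657, -0.1587, 0.065]
orientation: [2.196, 0.057, -2.195]
force: [0.0, 0.9, -0.2]
opening: 0.0518
```

play_rows:
  plan:
    - {"slide": [0, 0, -0.02], "roll": 0, "fingers": -1}
    - {"slide": [0, 0, 0], "roll": 0, "fingers": -1}

```text
t: 22.3
tool_pos: [0.6573, -0.1586, 0.0649]
orientation: [2.196, 0.057, -2.194]
force: [-1.0, 2.0, 5.7]
opening: 0.0523
```

play_rows:
  plan:
    - {"slide": [0, 0, 0.02], "roll": 0, "fingers": -1}
    - {"slide": [0, 0, 0], "roll": 0, "fingers": 0.2}
    - {"slide": [0, 0, 0], "roll": 0, "fingers": 0.2}
    - {"slide": [0, 0, 0], "roll": 0, "fingers": 0.4}
    - {"slide": [0, 0, 0], "roll": 0, "fingers": 0.7}
    - {"slide": [0, 0, 0], "roll": 0, "fingers": 1}
    - {"slide": [0, 0, 0.4], "roll": 0, "fingers": 1}
    - {"slide": [0, 0, 0.9], "roll": 0, "fingers": 1}
    - {"slide": [0, 0, 1], "roll": 0, "fingers": 1}
    - {"slide": [0, 0, 1], "roll": 0, "fingers": 1}
    - {"slide": [0, 0, 0], "roll": 0, "fingers": 1}

```text
t: 23.68
tool_pos: [0.6592, -0.1594, 0.1687]
orientation: [2.202, 0.054, -2.187]
force: [-0.3, -0.5, -0.3]
opening: 0.0929
```

```bash
python3 w.py w12 pot_pink saucer_yellow;python3 -c "
from h import *
im=snap('scene','s12')
cv2.imwrite('pics/s12z.png',cv2.resize(im[100:250,120:300,::-1],None,fx=4,fy=4))"
```

```text
-87.04821916852201 [ 0.6592 -0.1594  0.1687]
pot_pink 0.75 [251.5, 187.1] [ 0.6535 -0.1542  0.018 ]
saucer_yellow 0.71 [252.5, 247.3] [ 0.5742 -0.1586  0.    ]
```

View pics/s12z.png

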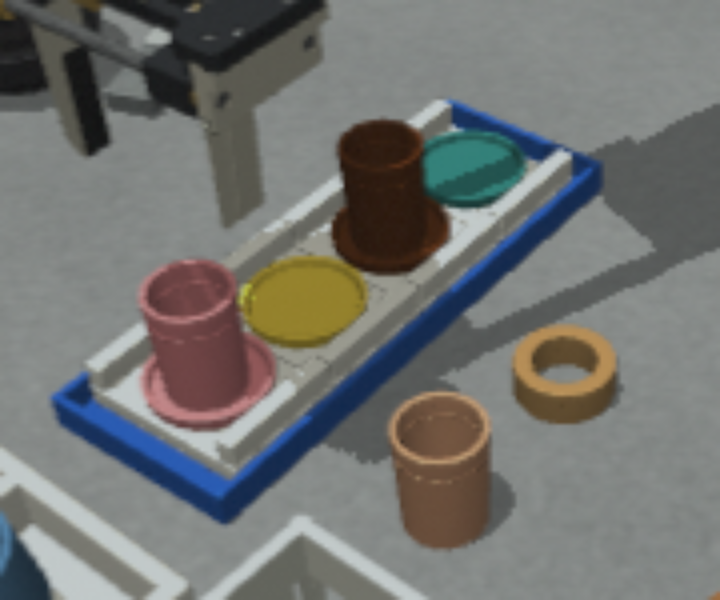

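```bash
python3 - <<'E'
from h import *
im=cv2.imread('pics/w12.png');cv2.imwrite('pics/w12z.png',cv2.resize(im[100:260,160:350],None,fx=4,fy=3.7,interpolation=cv2.INTER_CUBIC))
im=cv2.imread('pics/s12.png');cv2.imwrite('pics/s12y.png',cv2.resize(im[155:215,145:205],None,fx=10,fy=10,interpolation=cv2.INTER_CUBIC))
E
```

```text
(no output)
```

View pics/w12z.png

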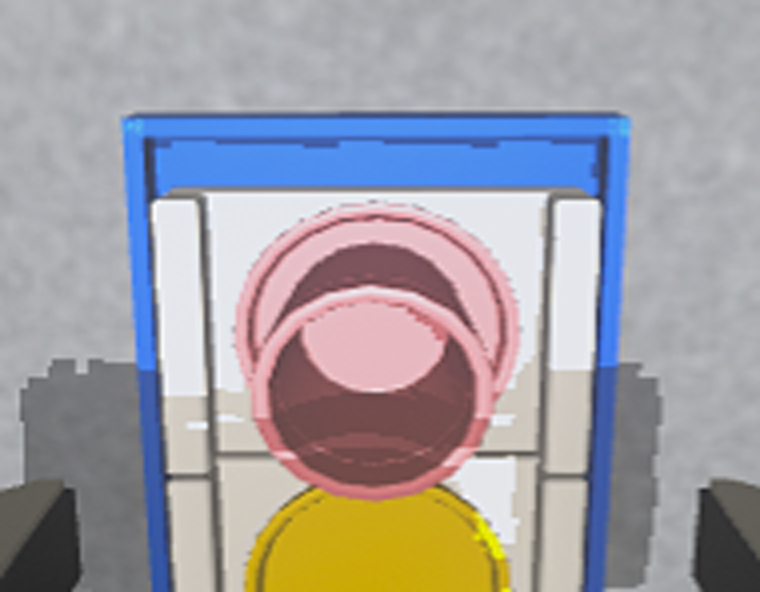

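View pics/s12y.png

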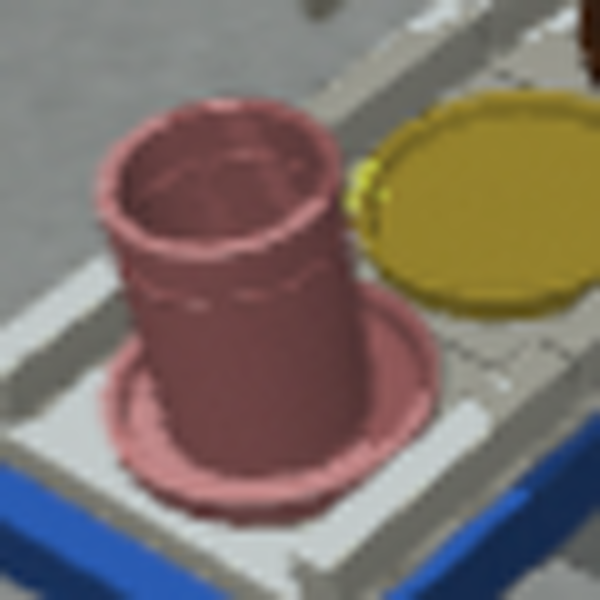

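play_rows:
  plan:
    - {"slide": [-0.42, 0.98, 0], "roll": -0.115, "fingers": 1}
    - {"slide": [-0.42, 0.98, 0], "roll": -0.115, "fingers": 1}
    - {"slide": [-0.42, 0.98, 0], "roll": -0.115, "fingers": 1}
    - {"slide": [-0.42, 0.98, 0], "roll": -0.115, "fingers": 1}
    - {"slide": [-0.42, 0.98, 0], "roll": -0.115, "fingers": 1}
    - {"slide": [-0.42, 0.98, 0], "roll": -0.115, "fingers": 1}
    - {"slide": [-0.42, 0.98, 0], "roll": -0.115, "fingers": 1}
    - {"slide": [-0.42, 0.98, 0], "roll": -0.115, "fingers": 1}
    - {"slide": [-0.42, 0.98, 0], "roll": -0.115, "fingers": 1}
    - {"slide": [-0.42, 0.98, 0], "roll": -0.115, "fingers": 1}
    - {"slide": [-0.42, 0.98, 0], "roll": -0.115, "fingers": 1}
    - {"slide": [-0.42, 0.98, 0], "roll": -0.115, "fingers": 1}
    - {"slide": [-0.42, 0.98, 0], "roll": -0.12, "fingers": 1}
    - {"slide": [0, 0, 0], "roll": 0, "fingers": 1}

```text
t: 25.62
tool_pos: [0.4914, 0.2249, 0.1623]
orientation: [-2.138, 0.167, 2.144]
force: [0.0, -0.3, 0.1]
opening: 0.0927
```

```bash
python3 w.py w13 pot_yellow pot_teal
```

```text
-98.89248826151602 [0.4914 0.2249 0.1623]
pot_yellow 0.67 [255.6, 181.3] [0.4956 0.2226 0.018 ]
pot_teal 0.9 [253.7, 252.8] [0.4141 0.2375 0.018 ]
```

View pics/w13.png

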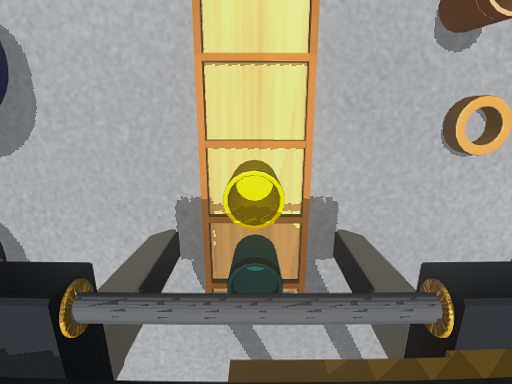

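play_rows:
  plan:
    - {"slide": [0.09, 0.02, -0.5], "roll": 0, "fingers": 1}
    - {"slide": [0, 0, -1], "roll": 0, "fingers": 1}
    - {"slide": [0, 0, -1], "roll": 0, "fingers": 1}
    - {"slide": [0, 0, -0.95], "roll": 0, "fingers": 1}
    - {"slide": [0, 0, 0], "roll": 0, "fingers": 0.6}
    - {"slide": [0, 0, 0], "roll": 0, "fingers": 0.35}
    - {"slide": [0, 0, 0], "roll": 0, "fingers": 0.25}
    - {"slide": [0, 0, 0], "roll": 0, "fingers": 0.2}
    - {"slide": [0, 0, 0], "roll": 0, "fingers": 0.2}

```text
t: 26.9
tool_pos: [0.4963, 0.2244, 0.061]
orientation: [-2.14, 0.168, 2.138]
force: [0.4, 0.8, 0.6]
opening: 0.0561
```

```bash
python3 w.py w14
```

```text
-99.04357519469615 [0.4963 0.2244 0.061 ]
```

View pics/w14.png

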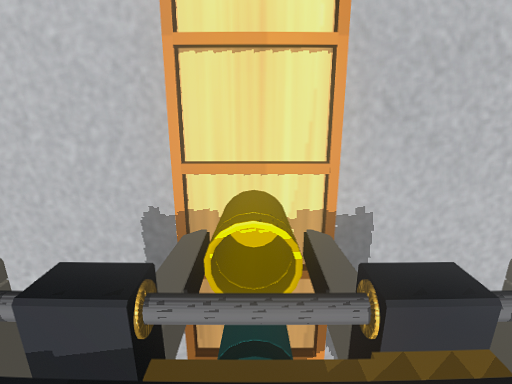

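play_rows:
  plan:
    - {"slide": [0, 0.04, 0], "roll": 0, "fingers": 0.2}
    - {"slide": [0, 0, 0], "roll": 0, "fingers": 0.15}
    - {"slide": [0, 0, 0], "roll": 0, "fingers": 0.1}
    - {"slide": [0, 0, 0], "roll": 0, "fingers": 0.0}
    - {"slide": [0, 0, 0], "roll": 0, "fingers": -1}
    - {"slide": [0, 0, 0], "roll": 0, "fingers": -1}
    - {"slide": [0, 0, 0.2], "roll": 0, "fingers": -1}
    - {"slide": [0, 0, 0.5], "roll": 0, "fingers": -1}
    - {"slide": [0, 0, 1], "roll": 0, "fingers": -1}
    - {"slide": [0, 0, 1], "roll": 0, "fingers": -1}
    - {"slide": [0, 0, 0.55], "roll": 0, "fingers": -1}
    - {"slide": [0, 0, 0], "roll": 0, "fingers": -1}

```text
t: 28.45
tool_pos: [0.4968, 0.2256, 0.1595]
orientation: [-2.142, 0.168, 2.135]
force: [-0.2, 0.5, -3.0]
opening: 0.0522
```

```bash
python3 w.py w15
```

```text
-99.04907494153598 [0.4968 0.2256 0.1595]
```

View pics/w15.png

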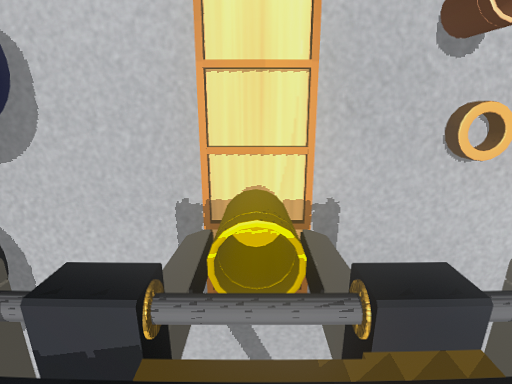

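play_rows:
  plan:
    - {"slide": [0.21, -0.995, 0], "roll": 0.115, "fingers": -1}
    - {"slide": [0.21, -0.995, 0], "roll": 0.115, "fingers": -1}
    - {"slide": [0.21, -0.995, 0], "roll": 0.115, "fingers": -1}
    - {"slide": [0.21, -0.995, 0], "roll": 0.115, "fingers": -1}
    - {"slide": [0.21, -0.995, 0], "roll": 0.115, "fingers": -1}
    - {"slide": [0.21, -0.995, 0], "roll": 0.115, "fingers": -1}
    - {"slide": [0.21, -0.995, 0], "roll": 0.115, "fingers": -1}
    - {"slide": [0.21, -0.995, 0], "roll": 0.115, "fingers": -1}
    - {"slide": [0.21, -0.995, 0], "roll": 0.115, "fingers": -1}
    - {"slide": [0.21, -0.995, 0], "roll": 0.115, "fingers": -1}
    - {"slide": [0.21, -0.995, 0], "roll": 0.115, "fingers": -1}
    - {"slide": [0.21, -0.995, 0], "roll": 0.115, "fingers": -1}
    - {"slide": [0.21, -0.995, 0], "roll": 0.12, "fingers": -1}
    - {"slide": [0, 0, 0], "roll": 0, "fingers": -1}
    - {"slide": [0, 0, -0.3], "roll": 0, "fingers": -1}
    - {"slide": [0, 0, 0], "roll": 0, "fingers": -1}

```text
t: 30.5
tool_pos: [0.5764, -0.1614, 0.1466]
orientation: [2.192, 0.059, -2.199]
force: [-0.2, -0.1, -0.9]
opening: 0.052
```

```bash
python3 w.py w16 saucer_yellow;python3 -c "
from h import *
im=snap('scene','s16')
cv2.imwrite('pics/s16z.png',cv2.resize(im[100:250,120:300,::-1],None,fx=4,fy=4))"
```

```text
-87.00181332637672 [ 0.5764 -0.1614  0.1466]
saucer_yellow 0.93 [256.1, 184.6] [ 0.5759 -0.1619  0.    ]
```

View pics/w16.png

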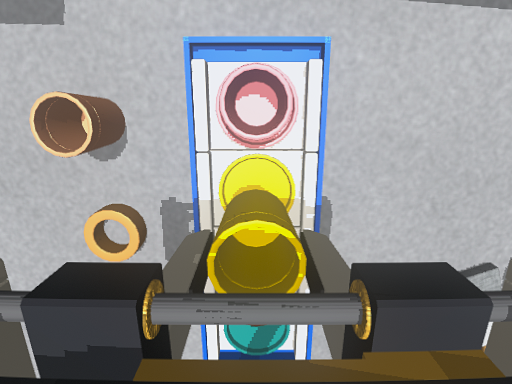

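View pics/s16z.png

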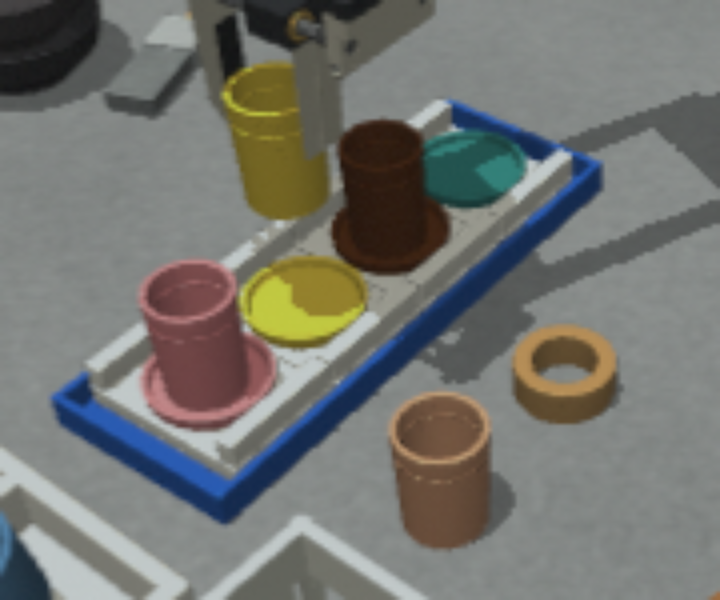

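play_rows:
  plan:
    - {"slide": [0, -0.02, -0.8], "roll": 0, "fingers": -1}
    - {"slide": [0, 0, -0.9], "roll": 0, "fingers": -1}
    - {"slide": [0, 0, -0.5], "roll": 0, "fingers": -1}
    - {"slide": [0, 0, -0.3], "roll": 0, "fingers": -1}
    - {"slide": [0, 0, -0.1], "roll": 0, "fingers": -1}
    - {"slide": [0, 0, 0], "roll": 0, "fingers": -1}

```text
t: 31.4
tool_pos: [0.5781, -0.1634, 0.0714]
orientation: [2.196, 0.056, -2.194]
force: [0.8, -0.2, -1.0]
opening: 0.052
```

play_rows:
  plan:
    - {"slide": [0, 0, -0.03], "roll": 0, "fingers": -1}
    - {"slide": [0, 0, 0], "roll": 0, "fingers": -1}

```text
t: 31.65
tool_pos: [0.578, -0.1635, 0.0704]
orientation: [2.196, 0.056, -2.194]
force: [-0.3, -0.2, -0.6]
opening: 0.0519
```

play_rows:
  plan:
    - {"slide": [0, 0, -0.05], "roll": 0, "fingers": -1}
    - {"slide": [0, 0, -0.05], "roll": 0, "fingers": -1}
    - {"slide": [0, 0, 0], "roll": 0, "fingers": -1}

```text
t: 32.02
tool_pos: [0.5775, -0.1633, 0.0666]
orientation: [2.195, 0.057, -2.196]
force: [-0.2, -0.6, -1.9]
opening: 0.052
```

play_rows:
  plan:
    - {"slide": [0, 0, -0.03], "roll": 0, "fingers": -1}
    - {"slide": [0, 0, 0], "roll": 0, "fingers": -1}

```text
t: 32.28
tool_pos: [0.5779, -0.1633, 0.0663]
orientation: [2.196, 0.057, -2.195]
force: [-0.3, 0.5, 2.2]
opening: 0.0513
```

Contact. Release.

play_rows:
  plan:
    - {"slide": [0, 0, 0], "roll": 0, "fingers": 0.2}
    - {"slide": [0, 0, 0], "roll": 0, "fingers": 0.2}
    - {"slide": [0, 0, 0], "roll": 0, "fingers": 0.4}
    - {"slide": [0, 0, 0], "roll": 0, "fingers": 0.7}
    - {"slide": [0, 0, 0], "roll": 0, "fingers": 1}
    - {"slide": [0, 0, 0.4], "roll": 0, "fingers": 1}
    - {"slide": [0, 0, 0.9], "roll": 0, "fingers": 1}
    - {"slide": [0, 0, 1], "roll": 0, "fingers": 1}
    - {"slide": [0, 0, 1], "roll": 0, "fingers": 1}
    - {"slide": [0, 0, 0], "roll": 0, "fingers": 1}

```text
t: 33.52
tool_pos: [0.5799, -0.1641, 0.1693]
orientation: [2.201, 0.054, -2.187]
force: [-0.3, -0.6, -0.2]
opening: 0.0929
```

```bash
python3 w.py w17 pot_yellow;python3 -c "
from h import *
im=snap('scene','s17')
cv2.imwrite('pics/s17z.png',cv2.resize(im[100:250,120:300,::-1],None,fx=4,fy=4))"
```

```text
-87.04779358762664 [ 0.5799 -0.1641  0.1693]
pot_yellow 0.88 [253.8, 187.0] [ 0.5742 -0.1613  0.018 ]
```

View pics/s17z.png

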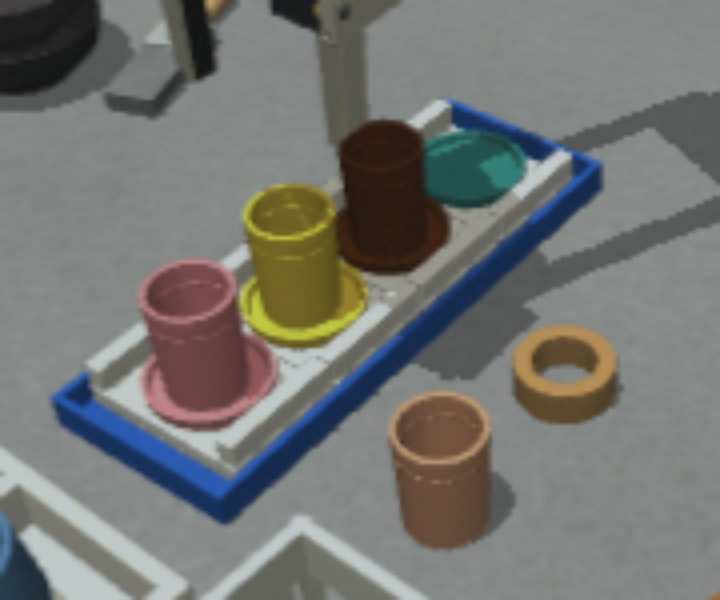

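play_rows:
  plan:
    - {"slide": [-0.4, 0.955, 0], "roll": -0.107, "fingers": 1}
    - {"slide": [-0.4, 0.955, 0], "roll": -0.107, "fingers": 1}
    - {"slide": [-0.4, 0.955, 0], "roll": -0.107, "fingers": 1}
    - {"slide": [-0.4, 0.955, 0], "roll": -0.107, "fingers": 1}
    - {"slide": [-0.4, 0.955, 0], "roll": -0.107, "fingers": 1}
    - {"slide": [-0.4, 0.955, 0], "roll": -0.107, "fingers": 1}
    - {"slide": [-0.4, 0.955, 0], "roll": -0.107, "fingers": 1}
    - {"slide": [-0.4, 0.955, 0], "roll": -0.107, "fingers": 1}
    - {"slide": [-0.4, 0.955, 0], "roll": -0.107, "fingers": 1}
    - {"slide": [-0.4, 0.955, 0], "roll": -0.107, "fingers": 1}
    - {"slide": [-0.4, 0.955, 0], "roll": -0.107, "fingers": 1}
    - {"slide": [-0.4, 0.955, 0], "roll": -0.107, "fingers": 1}
    - {"slide": [-0.4, 0.955, 0], "roll": -0.107, "fingers": 1}
    - {"slide": [-0.3, 0.955, 0], "roll": -0.107, "fingers": 1}
    - {"slide": [0, 0, 0], "roll": 0, "fingers": 1}

```text
t: 35.55
tool_pos: [0.4111, 0.2387, 0.1635]
orientation: [-2.139, 0.167, 2.144]
force: [-0.4, 0.4, 0.5]
opening: 0.0931
```

```bash
python3 w.py w18 pot_teal
```

```text
-98.87679186958333 [0.4111 0.2387 0.1635]
pot_teal 0.73 [252.9, 181.9] [0.4147 0.2397 0.018 ]
```

View pics/w18.png

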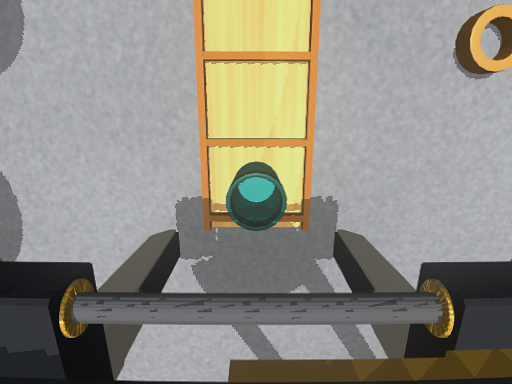

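play_rows:
  plan:
    - {"slide": [0.04, 0.02, -0.5], "roll": 0, "fingers": 1}
    - {"slide": [0, 0, -1], "roll": 0, "fingers": 1}
    - {"slide": [0, 0, -1], "roll": 0, "fingers": 1}
    - {"slide": [0, 0, -0.97], "roll": 0, "fingers": 1}
    - {"slide": [0, 0, 0], "roll": 0, "fingers": 0.6}
    - {"slide": [0, 0, 0], "roll": 0, "fingers": 0.35}
    - {"slide": [0, 0, 0], "roll": 0, "fingers": 0.25}
    - {"slide": [0, 0, 0], "roll": 0, "fingers": 0.2}
    - {"slide": [0, 0, 0], "roll": 0, "fingers": 0.2}

```text
t: 36.78
tool_pos: [0.4143, 0.2386, 0.0615]
orientation: [-2.14, 0.168, 2.138]
force: [0.2, 0.5, -0.5]
opening: 0.056
```

```bash
python3 w.py w19
```

```text
-99.02738509709313 [0.4143 0.2386 0.0615]
```

View pics/w19.png

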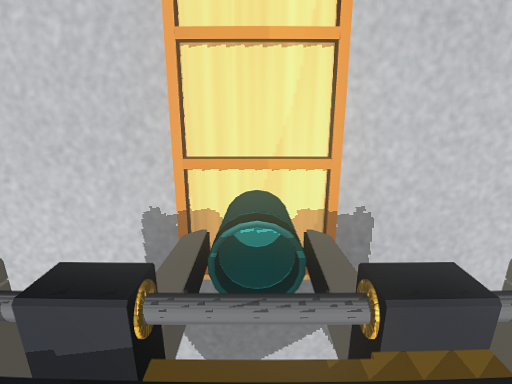

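play_rows:
  plan:
    - {"slide": [0, 0, 0], "roll": 0, "fingers": 0.15}
    - {"slide": [0, 0, 0], "roll": 0, "fingers": 0.1}
    - {"slide": [0, 0, 0], "roll": 0, "fingers": 0.0}
    - {"slide": [0, 0, 0], "roll": 0, "fingers": -1}
    - {"slide": [0, 0, 0], "roll": 0, "fingers": -1}
    - {"slide": [0, 0, 0.2], "roll": 0, "fingers": -1}
    - {"slide": [0, 0, 0.5], "roll": 0, "fingers": -1}
    - {"slide": [0, 0, 1], "roll": 0, "fingers": -1}
    - {"slide": [0, 0, 1], "roll": 0, "fingers": -1}
    - {"slide": [0, 0, 0.55], "roll": 0, "fingers": -1}
    - {"slide": [0, 0, 0], "roll": 0, "fingers": -1}

```text
t: 38.2
tool_pos: [0.4149, 0.2388, 0.16]
orientation: [-2.142, 0.167, 2.136]
force: [-0.5, -0.3, -1.8]
opening: 0.0518
```

```bash
python3 w.py w20
```

```text
-99.03046345636022 [0.4149 0.2388 0.16  ]
```

View pics/w20.png

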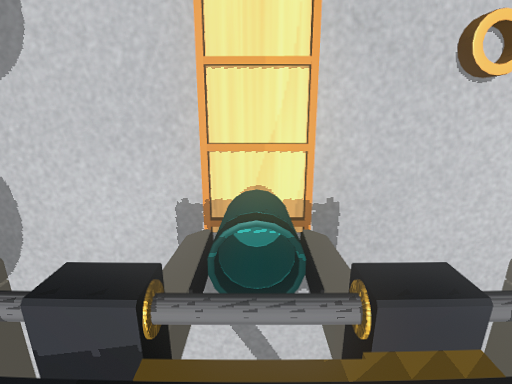

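play_rows:
  plan:
    - {"slide": [0, -0.974, 0], "roll": 0.107, "fingers": -1}
    - {"slide": [0, -0.974, 0], "roll": 0.107, "fingers": -1}
    - {"slide": [0, -0.974, 0], "roll": 0.107, "fingers": -1}
    - {"slide": [0, -0.974, 0], "roll": 0.107, "fingers": -1}
    - {"slide": [0, -0.974, 0], "roll": 0.107, "fingers": -1}
    - {"slide": [0, -0.974, 0], "roll": 0.107, "fingers": -1}
    - {"slide": [0, -0.974, 0], "roll": 0.107, "fingers": -1}
    - {"slide": [0, -0.974, 0], "roll": 0.107, "fingers": -1}
    - {"slide": [0, -0.974, 0], "roll": 0.107, "fingers": -1}
    - {"slide": [0, -0.974, 0], "roll": 0.107, "fingers": -1}
    - {"slide": [0, -0.974, 0], "roll": 0.107, "fingers": -1}
    - {"slide": [0, -0.974, 0], "roll": 0.107, "fingers": -1}
    - {"slide": [0, -0.974, 0], "roll": 0.107, "fingers": -1}
    - {"slide": [0, -0.974, 0], "roll": 0.107, "fingers": -1}
    - {"slide": [0, 0, -0.3], "roll": 0, "fingers": -1}
    - {"slide": [0, 0, 0], "roll": 0, "fingers": -1}

```text
t: 40.25
tool_pos: [0.4125, -0.1696, 0.1471]
orientation: [2.193, 0.059, -2.201]
force: [0.1, 0.3, -2.3]
opening: 0.0519
```

```bash
python3 w.py w21 saucer_teal;python3 -c "
from h import *
im=snap('scene','s21')
cv2.imwrite('pics/s21z.png',cv2.resize(im[100:250,120:300,::-1],None,fx=4,fy=4))"
```

```text
-87.08831222779686 [ 0.4125 -0.1696  0.1471]
saucer_teal 0.71 [255.4, 187.4] [ 0.4087 -0.1691  0.    ]
```

View pics/w21.png

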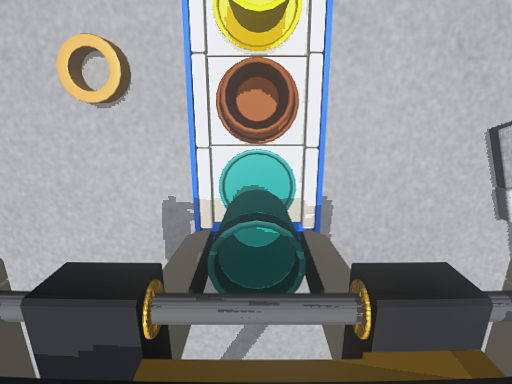

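View pics/s21z.png

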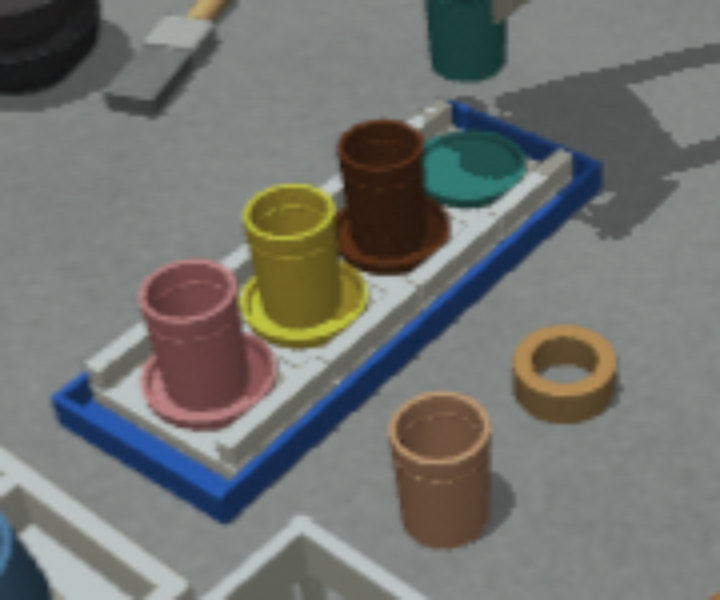

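play_rows:
  plan:
    - {"slide": [0.05, 0, -0.8], "roll": 0, "fingers": -1}
    - {"slide": [0, 0, -0.9], "roll": 0, "fingers": -1}
    - {"slide": [0, 0, -0.5], "roll": 0, "fingers": -1}
    - {"slide": [0, 0, -0.3], "roll": 0, "fingers": -1}
    - {"slide": [0, 0, -0.1], "roll": 0, "fingers": -1}
    - {"slide": [0, 0, 0], "roll": 0, "fingers": -1}

```text
t: 41.15
tool_pos: [0.4157, -0.1709, 0.0719]
orientation: [2.196, 0.056, -2.194]
force: [0.1, 0.4, -2.0]
opening: 0.0519
```

play_rows:
  plan:
    - {"slide": [0, 0, -0.04], "roll": 0, "fingers": -1}
    - {"slide": [0, 0, -0.03], "roll": 0, "fingers": -1}
    - {"slide": [0, 0, 0], "roll": 0, "fingers": -1}

```text
t: 41.52
tool_pos: [0.4154, -0.1708, 0.0693]
orientation: [2.195, 0.056, -2.195]
force: [0.2, 0.7, -2.0]
opening: 0.0523
```

play_rows:
  plan:
    - {"slide": [0, 0, -0.04], "roll": 0, "fingers": -1}
    - {"slide": [0, 0, -0.02], "roll": 0, "fingers": -1}
    - {"slide": [0, 0, 0], "roll": 0, "fingers": -1}

```text
t: 41.9
tool_pos: [0.4153, -0.1707, 0.0673]
orientation: [2.195, 0.057, -2.196]
force: [0.0, -1.0, -1.5]
opening: 0.0519
```

play_rows:
  plan:
    - {"slide": [0, 0, -0.03], "roll": 0, "fingers": -1}
    - {"slide": [0, 0, 0], "roll": 0, "fingers": -1}

```text
t: 42.15
tool_pos: [0.4155, -0.1708, 0.0669]
orientation: [2.196, 0.056, -2.195]
force: [-0.7, 0.2, 2.7]
opening: 0.0522
```

play_rows:
  plan:
    - {"slide": [0, 0, 0], "roll": 0, "fingers": 0.2}
    - {"slide": [0, 0, 0], "roll": 0, "fingers": 0.2}
    - {"slide": [0, 0, 0], "roll": 0, "fingers": 0.4}
    - {"slide": [0, 0, 0], "roll": 0, "fingers": 0.7}
    - {"slide": [0, 0, 0], "roll": 0, "fingers": 1}
    - {"slide": [0, 0, 0.4], "roll": 0, "fingers": 1}
    - {"slide": [0, 0, 0.9], "roll": 0, "fingers": 1}
    - {"slide": [0, 0, 1], "roll": 0, "fingers": 1}
    - {"slide": [0, 0, 1], "roll": 0, "fingers": 1}
    - {"slide": [0, 0, 1], "roll": 0, "fingers": 1}
    - {"slide": [0, 0.8, 0.5], "roll": 0, "fingers": 1}
    - {"slide": [0, 1, 0], "roll": 0, "fingers": 1}
    - {"slide": [0, 1, 0], "roll": 0, "fingers": 1}
    - {"slide": [0, 1, 0], "roll": 0, "fingers": 1}
    - {"slide": [0, 1, 0], "roll": 0, "fingers": 1}
    - {"slide": [0, 0.5, 0], "roll": 0, "fingers": 1}
    - {"slide": [0, 0, 0], "roll": 0, "fingers": 1}

```text
t: 44.28
tool_pos: [0.4155, -0.0113, 0.211]
orientation: [2.195, 0.058, -2.193]
force: [0.7, -0.5, 0.0]
opening: 0.0928
```

```bash
python3 -c "
from h import *
im=snap('scene','s22')
cv2.imwrite('pics/s22z.png',cv2.resize(im[90:250,120:300,::-1],None,fx=4,fy=3.7))
im=snap('top','t22')
cv2.imwrite('pics/t22z.png',cv2.resize(im[100:300,240:400,::-1],None,fx=3,fy=3,interpolation=cv2.INTER_CUBIC))"
python3 m.py
```

```text
top pot_pink [(array([331.5, 141. ]), 0.81, array([ 0.6584, -0.1597])), (array([331.8, 141.5]), 0.31, array([ 0.6573, -0.1603]))]
top saucer_pink [(array([329.9, 144.1]), 0.69, array([ 0.6555, -0.1591]))]
top pot_teal [(array([334.4, 213.5]), 0.68, array([ 0.5014, -0.1635]))]
top saucer_teal [(array([336.9, 250.2]), 0.66, array([ 0.4226, -0.1706])), (array([334.4, 177.1]), 0.6, array([ 0.582 , -0.1679]))]
top pot_brown [(array([337.2, 216.7]), 0.96, array([ 0.4946, -0.1693]))]
top saucer_brown [(array([332.9, 214.8]), 0.63, array([ 0.4991, -0.1633]))]
top pot_yellow [(array([333.4, 177.4]), 0.65, array([ 0.579 , -0.1626]))]
top saucer_yellow [(array([330.4, 183.6]), 0.9, array([ 0.5676, -0.159 ])), (array([330.8, 139.5]), 0.25, array([ 0.6658, -0.1612]))]
top plain_pot [(array([256. , 156.5]), 0.67, array([0.6286, 0.0045]))]
top tape_roll [(array([263. , 208.1]), 0.61, array([ 0.514 , -0.0108]))]
scene pot_pink [(array([171.9, 189.4]), 0.65, array([ 0.6409, -0.1739]))]
scene saucer_pink [(array([175.2, 203.1]), 0.91, array([ 0.6561, -0.1504]))]
scene pot_teal [(array([236.5, 141. ]), 0.65, array([ 0.4072, -0.1773]))]
scene saucer_teal [(array([240.7, 146.9]), 0.77, array([ 0.4022, -0.1676])), (array([192.8, 173.7]), 0.29, array([ 0.5591, -0.1911]))]
scene pot_brown [(array([217.6, 158.7]), 0.74, array([ 0.4931, -0.1667]))]
scene saucer_brown [(array([219.8, 162.5]), 0.63, array([ 0.4854, -0.1677]))]
scene pot_yellow [(array([195.7, 175.2]), 0.65, array([ 0.5718, -0.1657]))]
scene saucer_yellow [(array([198.5, 176. ]), 0.88, array([ 0.5564, -0.174 ]))]
scene plain_pot [(array([230.6, 227. ]), 0.88, array([ 0.6316, -0.0037]))]
scene tape_roll [(array([261.1, 194. ]), 0.77, array([ 0.5107, -0.0142]))]
```

View pics/s22z.png

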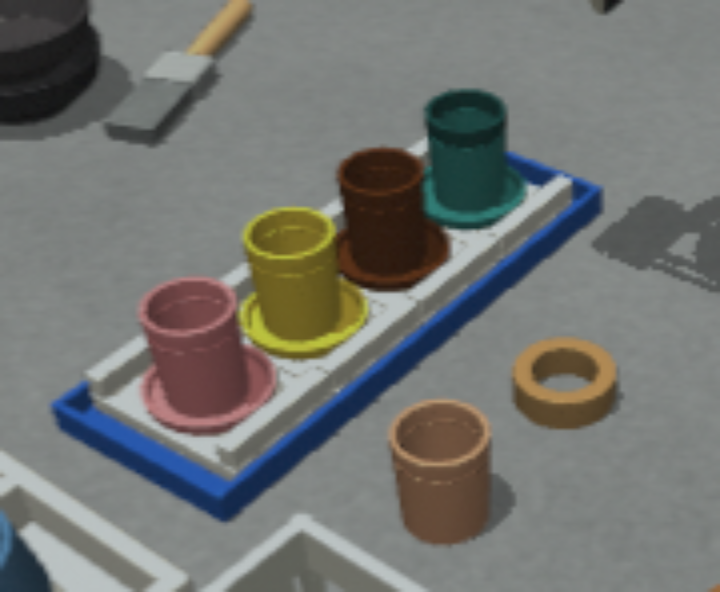

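View pics/t22z.png

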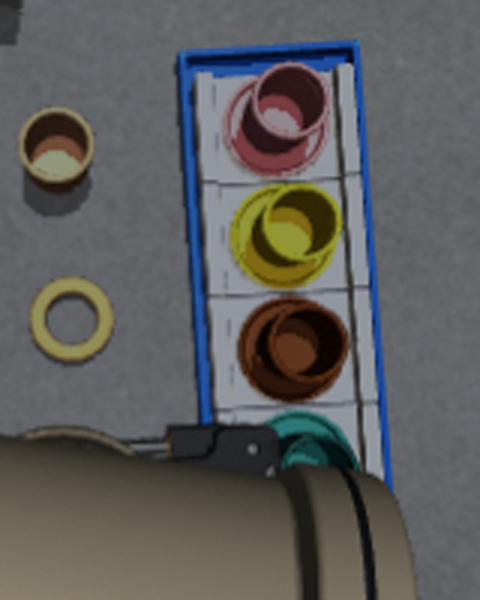

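All four stand upright and inside their own saucers, and the bystanders look undisturbed. Handing the job in.

```bash
python3 -c "
from h import *
print(robot.close_job())"
```

```text
the job is handed in; nothing more can be done
None
```

I moved the four glazed pots one at a time: brown, pink, yellow, then teal. Each one stands upright on the saucer of its own colour, and the job was handed in at about 45 s of the 112 s allowed.

- **Set-down:** I lowered each pot in small steps until the force reading showed contact, then opened the fingers slowly. Pink, yellow and teal touched down at about 2 to 6 N. Brown was pressed to about 16 N before I raised the arm to take the load off and let go, so it was set down harder than the rest.
- **Last pictures:** The scene view shows all four upright inside the saucer rims. The top view agrees for pink, yellow and brown, but the arm partly hid teal there, so teal rests on the scene view alone.
- **Bystanders:** The unglazed pot and the tape roll look unmoved, and the arm kept well above them throughout. The detector readings for them changed by up to about 12 mm between checks, within their usual scatter.
- **Disagreements:** The detectors put the placed pots and saucers up to about 20 mm apart. In the top view the detector's only "teal pot" was really the brown one. I relied on the pictures and the contact heights instead.

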